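# Hang up the box key, then hold the sprung cover just below its balance point

### The job

The steel key lying on the sample box's closed cover belongs on the stand: hang it by its eye on the slanted peg and let go of it while the cover is still shut. Then take the cover by the roller grip on its front, raise it past its balance point (about 55 degrees open, from where its spring carries it up) to at least 62 degrees, bring it back down and finish while still holding it by the grip at rest just below the balance point, about 47 degrees open, so that it would fall shut if let go. The program ends holding; leave everything else on the table where it is.

Things in the scene. Friction and masses are not known exactly. Their poses are not given: they have to be found in the camera images.
- sample_box: White open box, 220 (x) x 200 (y) x 75 mm high, fixed to the table, its front facing -x in its own frame; origin at the centre of its underside. It carries the plain grey cover, hinged along its rear (+x) rim, which when shut lies flat on the box with its upper face 90 mm above the table, 208 mm wide, reaching 120 mm in front of the origin.
- cover (a joint): Opening angle of the cover in rad, 0 = shut (flat), grows as the front edge rises; stop at 1.35. A torsion spring in the hinge almost carries the 1.15 kg cover: below 0.96 rad (55 degrees) it falls shut, above it the spring swings it up to the stop. Less than 5 N at the grip moves it anywhere.
- cover_hinge (a point): Middle of the cover's hinge line, 117 mm behind the box's origin (its +x) and 75 mm above the table; the hinge line is parallel to the box's y axis. The cover's opening turns about +y of the box.
- grip: Roller grip fixed to the middle of the cover's front edge: a black cylinder 22 mm in diameter and 34 mm long, lying parallel to the hinge (along y of the box), 38 mm in front of the cover's edge on a 12 mm wide neck. Pinch its flat ends, fingers closing along y. Origin at the roller's centre, 275 mm in front of the hinge line and, with the cover shut, 8 mm above it (83 mm above the table).
- box_key: Loose plain steel key, 70 to 120 g, lying flat on the shut cover: flat shank 100 x 14 x 8 mm thick, an eye at the +x end, a cross bit 26 mm wide and 9 mm long at the -x end. Origin at the middle of the shank on its underside, x along the shank to the eye, z up.
- key_eye (a point): Centre of the key's eye, 68 mm from the key's origin along its +x and 4 mm above its underside. The eye is a ring of 7 mm round bar, 45 mm outside and 31 mm inside diameter, its hole running along the key's z.
- peg_stand: Fixed stand: base plate 90 x 90 x 10 mm and an upright post 16 mm square, 231 mm tall with its cap. Origin at the centre of its underside; the peg leaves the post's front (-x) face. A microscope 315 mm tall (fixed) stands to its left, between it and the arm's start: swing the arm high over it.
- peg: Steel peg of the stand, 9 mm in diameter, slanting to the front (-x of the stand), 50 degrees above level. Origin where its axis leaves the post's front face, 215 mm above the table; its z axis runs along the peg to the tip, which is 76 mm from the origin.
- dropper_1: bystander: small dropper bottle, 28 mm in diameter, 97 mm high; leave alone
- dropper_2: bystander: second small dropper bottle, 28 mm in diameter, 97 mm high; leave alone
- marker_red: bystander: marker pen lying on the table, 135 mm long; leave alone
- tweezers: bystander: steel tweezers lying on the table, 133 mm long; leave alone
There are look-alikes about, which are no part of the job. There is more than one size of the box_key; the one meant has the size given above.

How it is judged:
By the outcome, as a careful person would: the job done as asked, in the order asked, and still so for the second after the job is handed in, while the arm keeps its last pose, push and grip.
It also fails if it takes over 61 s, if anything falls off the work surface, if the arm or the gripper's body presses on something with over 40 N, if the wrist force passes 120 N, or if a joint passes its speed limit or range.

### The arm

A 6-joint arm with a two-finger parallel gripper is mounted at the origin on a cart in front of the work surface, level with it; the furniture and walls round the work are solid. World frame = base frame: x ahead of the robot, y to its left, z up, the work surface at z = 0. Lengths are in m, angles in rad, forces in N, time in s.
With the tool pointing down it reaches from about 0.325 to 0.775 m from the base axis. Payload 9.3 kg.
Tool frame: the origin (TCP) lies midway between the tips of the shut fingers; the grasp point (between the pads) lies grasp_offset behind it (grasp_offset is the distance from the TCP to the grasp point, in m); z points along the fingers, y is the line along which they close (so a half turn about z gives the same grasp; the last joint's range is limited). The gripper opens to 85 mm and grips with 20 to 120 N. Pads are 22 mm wide; open, the fingers measure 114 mm over their backs; the gripper's body (76 mm by 85 mm) begins 54 mm behind the grasp point. The pads swing forward as they close: fully open they stand 13 mm farther back than shut.
Start: joints at [-1.283, 0.259, 0.021, 1.334, 0, 1.418], TCP at [0.235, -0.497, 0.231] pointing down, gripper open.
Joint ranges: [-3.04, 3.04], [-0.91, 1.82], [-1.04, 1.36], [-1.92, 1.95], [-1.52, 1.45], [-3.14, 3.14]. Speed limits (rad/s): [2.22, 2.22, 2.79, 3.14, 3.14, 3.14].

### API

Orientations are given as a unit quaternion [w, x, y, z].
In Python, from rig import observe, capture, close_job, grasp_offset gives the robot as it stands.
- The arm moves only by the tool send_rows, never from a script. Its argument "deltas" is a list that holds one entry, the list of rows, each a list of 7 numbers: the shift along the tool's x, y, z in units of 60 mm (1.0 is 60 mm), then the turn, a rotation vector about the tool's x, y, z in degrees, then the opening, from 0 (shut) to 1 (fully open). A call has 1 to 12 rows; each row shifts and turns the commanded pose from where the row before left it, along the tool's axes as they then stand; what a row does not reach is not made up. A row lasts 1/8 s, in which the tool goes at most 62.5 mm and 10.7 degrees, less where a joint would pass 70% of its speed; a pose out of reach is approached as far as the arm can. A call is refused whole if a number of a shift passes 1 or a number of a turn 10.7, either way. A call with a gripper value outside its range is refused whole. The fingers move at their own pace and stop on an object; the grip force is fixed at half the most. Time passes only in rows, so rows that do not move let the fingers close. It gives the time, the measured TCP pose, the force, the opening and the grip force at its end, in the units of the state.
- observe(): the state, without advancing time (a new reading comes with each control period).
- capture(name): name is "scene" or "top" or "wrist"; returns a dict with "frame" (384x512x3 uint8, blue, green, red), "camera_matrix" (3x3 intrinsics, pixels), "distortion" ([k1, k2, p1, p2, k3] as OpenCV has them; the pictures are not rectified), "extrinsics" (4x4, takes a point from camera to world coordinates); the wrist camera has in their place "tool_from_camera" (4x4, takes a point from camera to tool coordinates, whose origin is the TCP and whose axes are the flange's). Camera axes: x right, y down, z forward; pixel columns grow to the right and rows downward; lengths in m; the calibration is good to about 2 mm. A picture is of the moment at which its call begins: read the wrist's pose just before it. There is no depth.
- close_job(): hands the job in; it is judged then, once.
The state is a dict: "t": time; "joints": joint angles; "joint_velocities": joint speeds; "tau": joint torques, N m; "ee_pos": TCP position; "ee_rot": TCP orientation; "ft_force": force on the tool from outside, world axes, zero at the start; "moment": the same for the moment, N m; "width": opening from 0.0 (shut) to 1.0 (fully open); "grasp_force": force on a finger pad.
Only numpy, scipy, OpenCV 4.12 (cv2) and the standard library are available. Lean on these libraries where they do the work, as an engineer would, in place of code of your own. Each camera call takes 0.05 s, during which the arm holds its last target. There are 200 camera calls.

## Working session

There is one attempt and no reset: what is moved stays moved. The work goes in short steps, Python scripts to look and compute and a tool call to move; the robot and the scene stay as the last step left them, time stands still between calls to the robot, and variables do not carry over. Pictures are saved under pics/ and viewed, at most 10 in all, crops included, and the job is handed in when it is done.

Besides the shell and the picture viewer there is one more tool, called after "Emit:" in YAML: its name, and indented under it one key for each argument. send_rows: Moves the arm, as the interface text tells. Its arguments: {"type":"object","properties":{"deltas":{"type":"array","items":{"type":"array","items":{"type":"array","items":{"type":"number"}}}}},"required":["deltas"]}

```bash
ls; mkdir -p pics
python3 - <<'E'
from rig import observe,capture,grasp_offset
import cv2,numpy as np,pickle
s=observe();print(s,grasp_offset if not callable(grasp_offset) else grasp_offset())
d={}
for n in("scene","top"):
    c=capture(n);d[n]=c;cv2.imwrite(f"pics/{n}0.png",c["frame"]);print(n,c["camera_matrix"],c["distortion"],c["extrinsics"])
pickle.dump(d,open("d0.pkl","wb"))
im=np.hstack([d["scene"]["frame"],d["top"]["frame"]])
E
```

```text
pics
{'t': 0.0, 'joints': array([-1.28261304e+00,  2.59189303e-01,  2.07277846e-02,  1.33368595e+00,
        2.08883802e-05,  1.41818855e+00]), 'joint_velocities': array([-0.00110169, -0.00112785, -0.00085326, -0.00203949,  0.00052282,
       -0.00069123]), 'tau': array([-2.62892063e-04, -5.55644774e+01,  3.44523025e+01,  1.38791255e-02,
       -2.01221146e-04, -1.83136075e-05]), 'ee_pos': array([ 0.23457448, -0.49714804,  0.23065436]), 'ee_rot': array([-6.74726686e-04,  9.75810835e-01,  2.18615549e-01, -3.53401634e-05]), 'ft_force': array([ 0.03039243, -0.02069411,  1.25599317]), 'moment': array([-0.02419503, -0.06870961,  0.03473816]), 'grasp_force': 0.0, 'width': 0.9983071739978938} 0.0187
scene [[485.6127672    0.         256.38548522]
 [  0.         485.6127672  186.42064628]
 [  0.           0.           1.        ]] [-0.04289986  0.          0.          0.          0.        ] [[-0.5724802  -0.46055144  0.67835005 -0.35387801]
 [-0.81985276  0.31105801 -0.48071236  0.48615881]
 [ 0.01038655 -0.83134547 -0.55565892  0.85899239]
 [ 0.          0.          0.          1.        ]]
top [[491.16906139   0.         255.14319233]
 [  0.         491.16906139 194.45578653]
 [  0.           0.           1.        ]] [-0.20044477  0.          0.          0.          0.        ] [[-0.01180245 -0.99775267  0.06595693  0.47392341]
 [-0.99989936  0.0122957   0.00707748 -0.13047595]
 [-0.00787257 -0.06586676 -0.99779737  1.38292807]
 [ 0.          0.          0.          1.        ]]
```

View pics/scene0.png

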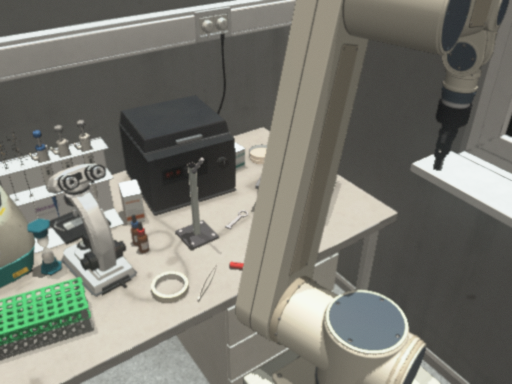

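View pics/top0.png

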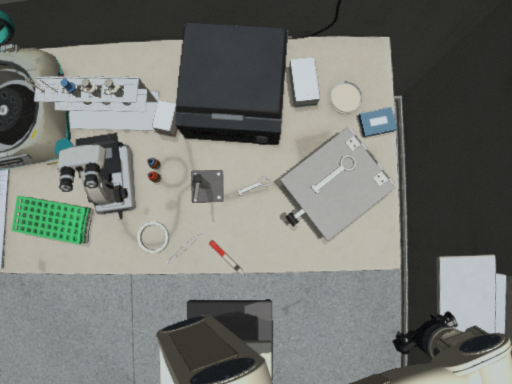

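The scene view is blocked by the arm at the box, but it shows the stand at about (197,235) and the peg tip at about (202,160). The top view shows the cover with corners at about (350,130), (395,185), (328,240) and (280,178). The key eye is at (348,162), the bit at (316,188), the roller at (292,217) and the stand base at (207,187). The small look-alike key is at (255,187).

```bash
cat > h.py <<'E'
import cv2,numpy as np,pickle
from scipy.spatial.transform import Rotation as R
def rot(q): return R.from_quat([q[1],q[2],q[3],q[0]]).as_matrix()
def ray(c,px,E=None):
    E=c["extrinsics"] if E is None else E
    u=cv2.undistortPoints(np.array(px,float).reshape(-1,1,2),c["camera_matrix"],np.array(c["distortion"])).reshape(-1,2)
    d=np.c_[u,np.ones(len(u))]@E[:3,:3].T
    return E[:3,3],d
def plane(c,px,z,E=None):
    o,d=ray(c,px,E); return o+d*((z-o[2])/d[:,2])[:,None]
def tri(rays):
    A=np.zeros((3,3));b=np.zeros(3)
    for o,d in rays:
        d=d/np.linalg.norm(d);P=np.eye(3)-np.outer(d,d);A+=P;b+=P@o
    p=np.linalg.solve(A,b)
    res=[np.linalg.norm(np.cross(p-o,d/np.linalg.norm(d))) for o,d in rays]
    return p,np.array(res)
def proj(c,P,E=None):
    E=c["extrinsics"] if E is None else E
    M=np.linalg.inv(E);rv=cv2.Rodrigues(M[:3,:3])[0]
    return cv2.projectPoints(np.array(P,float).reshape(-1,1,3),rv,M[:3,3],c["camera_matrix"],np.array(c["distortion"]))[0].reshape(-1,2)
def Tt(s):
    T=np.eye(4);T[:3,:3]=rot(s["ee_rot"]);T[:3,3]=s["ee_pos"];return T
def wristE(c,s): return Tt(s)@c["tool_from_camera"]
def rows(T0,T1,n=None):
    """per-row delta in units from T0 to T1 (straight, constant tool-frame twist split: turn first frames)"""
    D=np.linalg.inv(T0)@T1
    rv=R.from_matrix(D[:3,:3]).as_rotvec(degrees=True)
    return D[:3,3]/0.06,rv
E
python3 - <<'E'
from h import *
np.set_printoptions(precision=4,suppress=True)
d=pickle.load(open("d0.pkl","rb"));t=d["top"];s=d["scene"]
print("cover",plane(t,[[350,130],[395,185],[328,240],[280,178]],.09))
print("eye,bit",plane(t,[[348,162],[316,188]],.094))
print("roller",plane(t,[[292,217]],.083))
f=t["frame"];hsv=cv2.cvtColor(f,cv2.COLOR_BGR2HSV)
# base plate
m=((f.max(2)<110)).astype(np.uint8);m[:,:185]=0;m[:,232:]=0;m[:165]=0;m[210:]=0
n,l,st,ce=cv2.connectedComponentsWithStats(m);i=1+np.argmax(st[1:,4]);print(st[i],cv2.minAreaRect(np.argwhere(l==i)[:,::-1].astype(np.float32)))
r=cv2.minAreaRect(np.argwhere(l==i)[:,::-1].astype(np.float32))
P=plane(t,cv2.boxPoints(r),.01);print("stand",P,P.mean(0))
a=cv2.resize(f[105:255,180:400],None,fx=3.6,fy=3.6,interpolation=cv2.INTER_CUBIC)
b=cv2.resize(s["frame"][140:260,150:290],None,fx=4,fy=4,interpolation=cv2.INTER_CUBIC)
cv2.imwrite("pics/a.png",a);cv2.imwrite("pics/b.png",b)
E
```

```text
cover [[ 0.7298 -0.3783  0.09  ]
 [ 0.5802 -0.4965  0.09  ]
 [ 0.4367 -0.3119  0.09  ]
 [ 0.6022 -0.1876  0.09  ]]
eye,bit [[ 0.6426 -0.3693  0.094 ]
 [ 0.5742 -0.2821  0.094 ]]
roller [[ 0.4989 -0.2181  0.083 ]]
[191 170  32  33 837] ((206.5, 186.0), (32.0, 31.0), 90.0)
stand [[ 0.6361  0.0596  0.01  ]
 [ 0.6348 -0.0282  0.01  ]
 [ 0.5446 -0.0276  0.01  ]
 [ 0.5456  0.0598  0.01  ]] [0.5903 0.0159 0.01  ]
```

View pics/a.png

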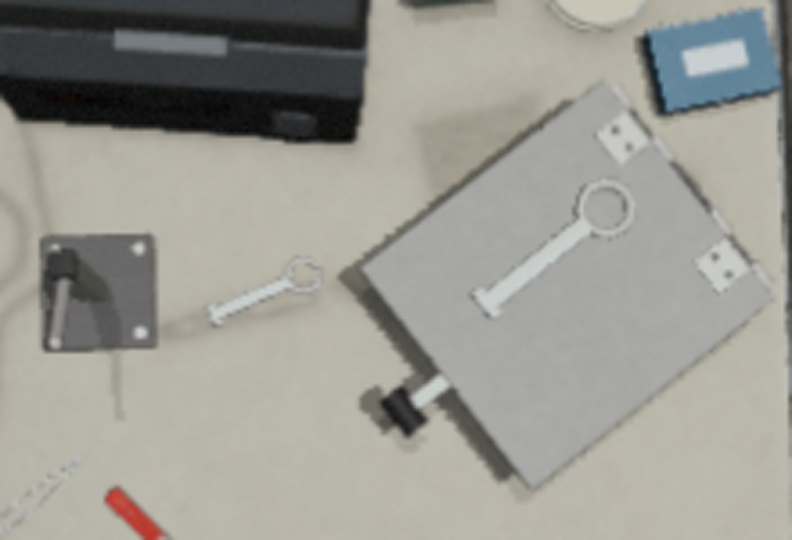

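View pics/b.png

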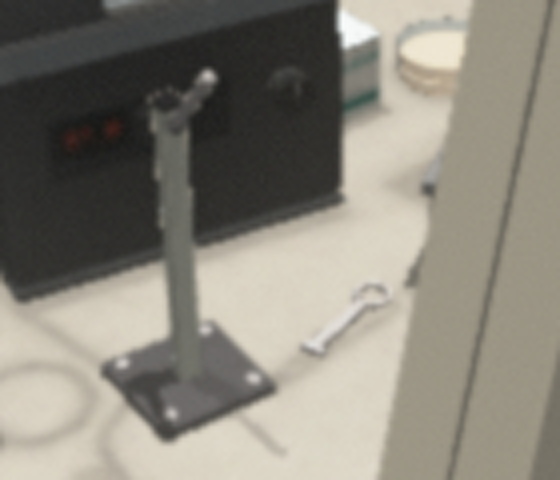

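Crop a (3.6x) shows the key eye at (606,208), the bit at (486,302), the roller at (405,410) and the peg tip at (56,343), with the look-alike key beside the stand. Crop b (4x) shows the peg tip at (208,75) and the peg root at about (176,122). I'll triangulate the peg and plan the first move over the box.

```bash
cat >> h.py <<'E'
from scipy.spatial.transform import Slerp
def pose(p,z,y):
    z=np.array(z,float);z/=np.linalg.norm(z);y=np.array(y,float);y-=z*(y@z);y/=np.linalg.norm(y)
    T=np.eye(4);T[:3,:3]=np.c_[np.cross(y,z),y,z];T[:3,3]=p;return T
def plan(T0,T1,n,g):
    """n rows, straight line + slerp; printed in move units; returns end pose after rounding"""
    sl=Slerp([0,1],R.from_matrix([T0[:3,:3],T1[:3,:3]]));T=T0.copy();out=[]
    for i in range(1,n+1):
        W=np.eye(4);W[:3,:3]=sl(i/n).as_matrix();W[:3,3]=T0[:3,3]+(T1[:3,3]-T0[:3,3])*i/n
        D=np.linalg.inv(T)@W
        r=np.r_[D[:3,3]/.06,R.from_matrix(D[:3,:3]).as_rotvec(degrees=True)];r=np.r_[np.round(r[:3],3),np.round(r[3:],2)]
        E=np.eye(4);E[:3,:3]=R.from_rotvec(r[3:],degrees=True).as_matrix();E[:3,3]=r[:3]*.06;T=T@E
        out.append(r.tolist()+[g])
    print(str(out).replace(" ","").replace("-0.0,","0,").replace("0.0,","0,"));return T
def yv(yaw): return [-np.sin(np.radians(yaw)),np.cos(np.radians(yaw)),0]
E
python3 - <<'E'
from h import *
from rig import observe,capture
np.set_printoptions(precision=4,suppress=True)
d=pickle.load(open("d0.pkl","rb"));t=d["top"];s=d["scene"]
for a,b in (([195.6,200.3],[202,158.8]),([198.3,180],[193.8,170.2])):
    o,q=ray(t,[a]);o2,q2=ray(s,[b]);print("peg",tri([(o,q[0]),(o2,q2[0])]))
T=np.array([[.533,.016,.273],[.582,.016,.215]]);print(proj(t,T),proj(s,T))
c=capture("wrist");print(c["tool_from_camera"],c["camera_matrix"],c["distortion"])
T0=Tt(observe())
# tool y for x yaw 128, z down: y = z cross x
yaw=128;x=np.array([np.cos(np.radians(yaw)),np.sin(np.radians(yaw)),0]);y=np.cross([0,0,-1],x);print(y)
T1=T0.copy();T1[2,3]+=.11
T1=plan(T0,T1,2,1)
plan(T1,pose([.56,-.30,.30],[0,0,-1],y),10,1)
E
```

```text
peg (array([0.5364, 0.0142, 0.2684]), array([0.001, 0.001]))
peg (array([0.5878, 0.0139, 0.21  ]), array([0.0004, 0.0004]))
[[194.2181 201.4825]
 [197.3264 182.3096]] [[202.3775 158.0008]
 [193.8742 169.743 ]]
[[-0.0009 -0.9522 -0.3054  0.0774]
 [ 1.     -0.0007 -0.0006  0.0011]
 [ 0.0003 -0.3054  0.9522 -0.1432]
 [ 0.      0.      0.      1.    ]] [[325.4855   0.     256.7479]
 [  0.     325.4855 184.6711]
 [  0.       0.       1.    ]] [-0.0141  0.      0.      0.      0.    ]
[0.788  0.6157 0.    ]
[[0,-0.001,-0.917,0,0,0,1],[0,-0.001,-0.916,0,0,0,1]]
[[0.631,-0.066,0.068,0,-0.01,-10.27,1],[0.632,0.048,0.068,-0.01,0,-10.28,1],[0.614,0.16,0.068,0,-0.01,-10.27,1],[0.575,0.266,0.068,-0.01,0,-10.28,1],[0.519,0.365,0.068,0,-0.01,-10.27,1],[0.445,0.452,0.068,0,-0.01,-10.28,1],[0.358,0.524,0.068,-0.01,0,-10.27,1],[0.258,0.579,0.068,0,-0.01,-10.27,1],[0.151,0.616,0.067,0,0,-10.28,1],[0.038,0.633,0.068,-0.01,-0.01,-10.27,1]]
```

Emit:
send_rows:
  deltas:
    - [[0, 0, -0.917, 0, 0, 0, 1], [0, 0, -0.916, 0, 0, 0, 1], [0.631, -0.066, 0.068, 0, 0, -10.27, 1], [0.632, 0.048, 0.068, 0, 0, -10.28, 1], [0.614, 0.16, 0.068, 0, 0, -10.27, 1], [0.575, 0.266, 0.068, 0, 0, -10.28, 1], [0.519, 0.365, 0.068, 0, 0, -10.27, 1], [0.445, 0.452, 0.068, 0, 0, -10.28, 1], [0.358, 0.524, 0.068, 0, 0, -10.27, 1], [0.258, 0.579, 0.068, 0, 0, -10.27, 1], [0.151, 0.616, 0.067, 0, 0, -10.28, 1], [0.038, 0.633, 0.068, 0, 0, -10.27, 1]]

```text
t: 1.65
ee_pos: [0.5611, -0.2994, 0.3001]
ee_rot: [-0.0, 0.436, 0.9, 0.0]
ft_force: [-0.7, 0.4, -0.2]
width: 1.001
grasp_force: 0.0
```

Emit:
send_rows:
  deltas:
    - [[0, 0, 0, 0, 0, 0, 1], [0, 0, 0, 0, 0, 0, 1]]

```text
t: 1.9
ee_pos: [0.5599, -0.3003, 0.3002]
ee_rot: [-0.0, 0.439, 0.898, -0.0]
ft_force: [-0.0, 0.7, 0.1]
width: 1.001
grasp_force: 0.0
```

Run:
```python
from h import *
from rig import observe,capture
np.set_printoptions(precision=4,suppress=True)
s=observe();c=capture("wrist");pickle.dump((s,c),open("w1.pkl","wb"));cv2.imwrite("pics/w1.png",c["frame"])
c2=capture("scene");pickle.dump(c2,open("s1.pkl","wb"))
print(s["ee_pos"],s["joints"],s["joint_velocities"]);print(rot(s["ee_rot"]))
```

```text
[ 0.5599 -0.3003  0.3002] [-0.6242  0.4082  0.4161  1.5794 -0.0003  0.2848] [-0.0165 -0.0131 -0.0032  0.0007 -0.0004  0.0003]
[[-0.6145  0.7889 -0.0007]
 [ 0.7889  0.6145  0.0002]
 [ 0.0006 -0.0004 -1.    ]]
```

View pics/w1.png

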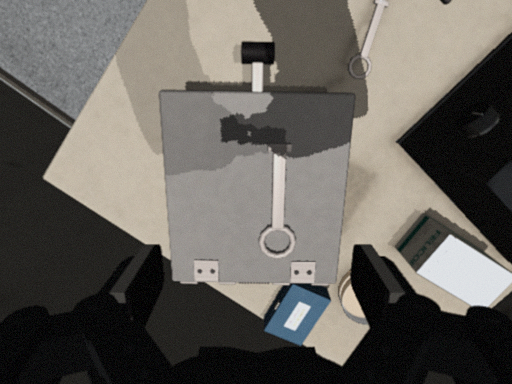

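The wrist view shows the key on the cover with its eye at (277,240) and its bit at about (280,147). The roller is at (258,53), the hinge plates at (206,270) and (303,271), and the cover's front corners at (162,93) and (354,95). I'll take a second view from a shifted pose for height.

Emit:
send_rows:
  deltas:
    - [[-0.7, 0.7, 0, 0, 0, 0, 1], [-0.6, 0.5, 0, 0, 0, 0, 1], [0, 0, 0, 0, 0, 0, 1], [0, 0, 0, 0, 0, 0, 1]]

```text
t: 2.5
ee_pos: [0.6642, -0.3181, 0.3003]
ee_rot: [-0.0, 0.439, 0.898, -0.0]
ft_force: [-0.6, 1.1, -0.0]
width: 0.999
grasp_force: 0.0
```

```bash
cat > seg.py <<'E'
from h import *
def key(c,box,thr):
    g=cv2.cvtColor(c["frame"],cv2.COLOR_BGR2GRAY);m=np.zeros_like(g);x0,y0,x1,y1=box
    m[y0:y1,x0:x1]=(g[y0:y1,x0:x1]>thr)*255
    cs,h=cv2.findContours(m,cv2.RETR_CCOMP,cv2.CHAIN_APPROX_NONE)
    best=None
    for i,k in enumerate(cs):
        if h[0][i][3]>=0:
            a=cv2.contourArea(k)
            if best is None or a>best[0]: best=(a,k,h[0][i][3])
    outer=cs[best[2]];e=cv2.fitEllipse(best[1]);return e,outer.reshape(-1,2),m
def roller(c,box,thr=45):
    g=cv2.cvtColor(c["frame"],cv2.COLOR_BGR2GRAY);m=np.zeros_like(g);x0,y0,x1,y1=box
    m[y0:y1,x0:x1]=(g[y0:y1,x0:x1]<thr)
    n,l,st,ce=cv2.connectedComponentsWithStats(m);i=1+np.argmax(st[1:,4]);return ce[i],st[i]
E
python3 - <<'E'
from seg import *
from rig import observe,capture
np.set_printoptions(precision=4,suppress=True)
s=observe();c=capture("wrist");pickle.dump((s,c),open("w2.pkl","wb"));cv2.imwrite("pics/w2.png",c["frame"]);print(s["ee_pos"])
s1,c1=pickle.load(open("w1.pkl","rb"));E1=wristE(c1,s1);E2=wristE(c,s)
pts={"eye":[277,240],"bit":[279,147],"rol":[258,53],"FL":[162,93],"FR":[354,95],"RL":[173,281],"RR":[342,281]}
for k,v in pts.items():
    P=plane(c1,[v],.09,E1);print(k,P,proj(c,P,E2))
g=cv2.cvtColor(c1["frame"],cv2.COLOR_BGR2GRAY)
print(g[235:246:2,262:293:2]);print(g[200,262:296:2],g[160,262:296:2],g[53,235:280:3])
E
```

```text
[ 0.6642 -0.3181  0.3003]
eye [[ 0.6431 -0.3695  0.09  ]] [[215.2485 177.9039]]
bit [[ 0.5734 -0.2799  0.09  ]] [[211.0919  72.1157]]
rol [[ 0.496  -0.2181  0.09  ]] [[182.3961 -35.2853]]
FL [[ 0.4405 -0.3106  0.09  ]] [[82.7667 10.9857]]
FR [[ 0.6007 -0.1885  0.09  ]] [[288.065  12.524]]
RL [[ 0.5757 -0.4949  0.09  ]] [[107.9783 224.3124]]
RR [[ 0.744  -0.3639  0.09  ]] [[287.1713 224.3876]]
[[180 196 159 146 147 149 148 152 147 153 151 148 144 143 190 190]
 [195 174 137 152 145 145 143 146 152 153 147 148 147 137 169 196]
 [200 152 145 146 147 149 149 146 146 147 146 142 142 140 154 194]
 [189 121 144 146 144 143 144 145 142 147 149 147 147 138 130 192]
 [188 111 123 148 142 141 147 149 145 151 151 143 144 128 121 194]
 [193 143 111 150 147 142 144 150 147 153 146 147 138  88 156 196]]
[148 151 150 149 143 138 209 209 210 205 204 150 149 150 148 147 152] [149 148 152 145 149 126 204 226 223 215 210 213 157 151 148 151 151] [153 157  70  41  44  46  40  44  40  39  26  15  23  36  90]
```

View pics/w2.png

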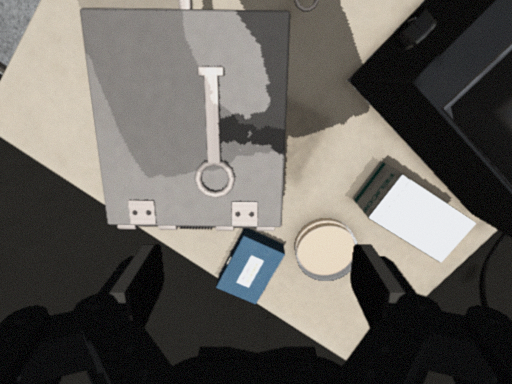

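The second view shows the eye at (215,178), the bit at (211,72) and the front cover corners at (82,10) and (289,12), all matching the predictions. Now I'll refine and triangulate.

Run:
```python
from seg import *
np.set_printoptions(precision=4,suppress=True)
V=[pickle.load(open(f"w{i}.pkl","rb")) for i in(1,2)]
boxes=[(240,135,320,262),(170,55,245,200)];rays=[];K=[]
for (s,c),b in zip(V,boxes):
    e,o,m=key(c,b,172);E=wristE(c,s);print(e,o.min(0),o.max(0))
    oo,q=ray(c,[e[0]],E);rays.append((oo,q[0]))
    eye=plane(c,[e[0]],.094,E)[0];P=plane(c,o,.096,E)
    # shank: contour points 30..100 mm from eye -> line fit
    dd=np.linalg.norm(P[:,:2]-eye[:2],axis=1);S=P[(dd>30)&(dd<98),:2]
    (rect)=cv2.minAreaRect(S.astype(np.float32)*1000);print("shank",rect)
    vx,vy,x0,y0=cv2.fitLine(S.astype(np.float32),cv2.DIST_L2,0,.01,.01).ravel();print("yaw",np.degrees(np.arctan2(vy,vx)),x0,y0,"far",dd.max(),"eye",eye)
print("eye tri",tri(rays))
E1=wristE(V[0][1],V[0][0]);r=roller(V[0][1],(235,36,280,70));print(r,plane(V[0][1],[r[0]],.083,E1))
# cover height from front corners in two views
for a,b in(([162,93],[82,10]),([354,95],[289,12])):
    R_=[]
    for (s,c),p in zip(V,(a,b)):
        o,q=ray(c,[p],wristE(c,s));R_.append((o,q[0]))
    print("corner",tri(R_))
```

```text
((276.9161682128906, 242.0781707763672), (26.005640029907227, 29.452157974243164), 81.99592590332031) [260 154] [294 257]
shank ((0.0, 0.0), (0.0, 0.0), 0.0)Traceback (most recent call last):
  File "<stdin>", line 12, in <module>
cv2.error: OpenCV(4.12.0) /io/opencv/modules/imgproc/src/linefit.cpp:50: error: (-215:Assertion failed) count > 0 in function 'fitLine2D_wods'
```

Run:
```python
from seg import *
np.set_printoptions(precision=4,suppress=True)
V=[pickle.load(open(f"w{i}.pkl","rb")) for i in(1,2)]
boxes=[(240,135,320,262),(170,55,245,200)];rays=[]
for (s,c),b in zip(V,boxes):
    e,o,m=key(c,b,172);E=wristE(c,s);print(e[0],o.min(0),o.max(0))
    oc=cv2.fitEllipse(o[np.linalg.norm(o-e[0],axis=1)<22]) ;print("outer",oc[0])
    oo,q=ray(c,[e[0]],E);rays.append((oo,q[0]))
    eye=plane(c,[e[0]],.094,E)[0];P=plane(c,o,.096,E)
    dd=np.linalg.norm(P[:,:2]-eye[:2],axis=1);S=P[(dd>.03)&(dd<.095),:2]
    print("shank",cv2.minAreaRect(S.astype(np.float32)*1000))
    vx,vy,x0,y0=cv2.fitLine(S.astype(np.float32),cv2.DIST_L2,0,.01,.01).ravel();print("yaw",np.degrees(np.arctan2(vy,vx)),x0,y0,"far",dd.max(),"eye",eye)
print("eye tri",tri(rays))
E1=wristE(V[0][1],V[0][0]);r=roller(V[0][1],(235,36,280,70));print(r,plane(V[0][1],[r[0]],.083,E1))
for a,b in(([162,93],[82,10]),([354,95],[289,12])):
    R_=[]
    for (s,c),p in zip(V,(a,b)):
        o,q=ray(c,[p],wristE(c,s));R_.append((o,q[0]))
    print("corner",tri(R_))
```

```text
(276.9161682128906, 242.0781707763672) [260 154] [294 257]
outer (277.0101623535156, 240.98583984375)
shank ((605.6334838867188, -321.0889892578125), (12.402841567993164, 64.76249694824219), 38.73719024658203)
yaw -52.465942 0.6052076 -0.3207111 far 0.10778118229197417 eye [ 0.6432 -0.3702  0.094 ]
(213.977294921875, 178.2825927734375) [195  67] [232 196]
outer (214.01487731933594, 178.3499755859375)
shank ((603.9511108398438, -320.0761413574219), (12.756148338317871, 63.9427375793457), 37.27226257324219)
yaw -53.011845 0.6037475 -0.31950587 far 0.11808625850102465 eye [ 0.6419 -0.3695  0.094 ]
eye tri (array([ 0.6415, -0.3683,  0.0986]), array([0.0003, 0.0003]))
(array([258.1068,  52.1966]), array([242,  42,  33,  23, 646], dtype=int32)) [[ 0.4953 -0.2169  0.083 ]]
corner (array([ 0.4412, -0.3098,  0.0936]), array([0.0001, 0.0001]))
corner (array([ 0.6011, -0.1879,  0.0892]), array([0.0005, 0.0005]))
```

Key origin is at about (0.601,-0.3155) with yaw -52.6°, and the cover top is at about 0.090. Next I'll plan the descent.

Run:
```python
from h import *
from rig import observe
a=np.radians(127.4);y=np.cross([0,0,-1],[np.cos(a),np.sin(a),0])
T=plan(Tt(observe()),pose([.6007,-.3155,.15],[0,0,-1],y),5,1)
T=plan(T,pose([.6007,-.3155,.092],[0,0,-1],y),4,1)
```

```text
[[0.136,-0.161,0.504,0,0.01,0.1,1],[0.135,-0.161,0.504,0,0,0.11,1],[0.135,-0.162,0.505,0,0.01,0.1,1],[0.134,-0.162,0.504,0,0,0.11,1],[0.135,-0.162,0.504,0,0.01,0.1,1]]
[[0,0,0.242,0,0,0,1],[0,0,0.241,0,0,0,1],[0,0,0.242,0,0,0,1],[0,0,0.242,0,0,0,1]]
```

Emit:
send_rows:
  deltas:
    - [[0.136, -0.161, 0.504, 0, 0, 0.1, 1], [0.135, -0.161, 0.504, 0, 0, 0.11, 1], [0.135, -0.162, 0.505, 0, 0, 0.1, 1], [0.134, -0.162, 0.504, 0, 0, 0.11, 1], [0.135, -0.162, 0.504, 0, 0, 0.1, 1], [0, 0, 0.242, 0, 0, 0, 1], [0, 0, 0.241, 0, 0, 0, 1], [0, 0, 0.242, 0, 0, 0, 1], [0, 0, 0.242, 0, 0, 0, 1], [0, 0, 0, 0, 0, 0, 1], [0, 0, 0, 0, 0, 0, 1]]

```text
t: 3.92
ee_pos: [0.602, -0.3152, 0.0915]
ee_rot: [0.0, 0.442, 0.897, -0.0]
ft_force: [-0.0, 0.5, 1.5]
width: 0.997
grasp_force: 0.0
```

Emit:
send_rows:
  deltas:
    - [[0, 0, 0, 0, 0, 0, 0.4], [0, 0, 0, 0, 0, 0, 0.3], [0, 0, 0, 0, 0, 0, 0], [0, 0, 0, 0, 0, 0, 0], [0, 0, 0, 0, 0, 0, 0], [0, 0, 0, 0, 0, 0, 0], [0, 0, 0, 0, 0, 0, 0], [0, 0, 0, 0, 0, 0, 0]]

```text
t: 4.92
ee_pos: [0.6018, -0.3151, 0.0915]
ee_rot: [0.0, 0.442, 0.897, -0.0]
ft_force: [-1.0, 1.3, 4.2]
width: 0.136
grasp_force: 58.8
```

Emit:
send_rows:
  deltas:
    - [[0, 0, -0.1, 0, 0, 0, 0], [0, 0, -0.3, 0, 0, 0, 0], [0, 0, -0.7, 0, 0, 0, 0], [0, 0, -0.8, 0, 0, 0, 0], [0, 0, -0.8, 0, 0, 0, 0], [0, 0, -0.8, 0, 0, 0, 0], [0, 0, 0, 0, 0, 0, 0], [0, 0, 0, 0, 0, 0, 0]]

```text
t: 5.92
ee_pos: [0.6016, -0.315, 0.3002]
ee_rot: [-0.001, 0.442, 0.897, 0.0]
ft_force: [0.3, 0.8, -2.8]
width: 0.137
grasp_force: 58.7
```

Run:
```python
from seg import *
from rig import observe,capture
np.set_printoptions(precision=4,suppress=True)
s=observe();c=capture("wrist");pickle.dump((s,c),open("w3.pkl","wb"));cv2.imwrite("pics/w3.png",c["frame"])
print(s["ee_pos"],s["ft_force"],s["width"],s["grasp_force"],s["joints"])
P=np.array([[-.068,0,.005],[0.05,0,.005]]);print(proj(c,P,c["tool_from_camera"]))
```

```text
[ 0.6016 -0.315   0.3002] [ 0.3063  0.8084 -2.8478] 0.13654463253703547 58.67400884628296 [-0.6058  0.4975  0.5627  1.6374  0.      0.3109]
[[258.6144 347.6083]
 [258.8427 142.6795]]
```

View pics/w3.png

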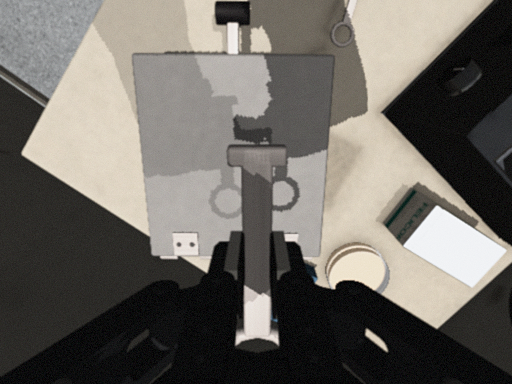

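The key is held: the bit is at (257,152), the shank runs straight down the image, and the eye lies behind the fingers at about (258,345). I'll plan the carry to a pose short of the peg tip, with the tool tilted 40° along the peg.

Run:
```python
from seg import *
from rig import observe
np.set_printoptions(precision=4,suppress=True)
s,c=pickle.load(open("w3.pkl","rb"))
print(proj(c,[[.051,.013,-.0065],[.051,-.013,-.0065],[-.0515,0,-.0065],[.042,0,-.0065]],c["tool_from_camera"]))
z=[.643,0,-.766]
T=plan(Tt(observe()),pose([.43,.015,.36],z,[0,1,0]),10,0)
```

```text
[[289.6077 145.2372]
 [228.3871 145.2828]
 [258.7505 339.6347]
 [258.971  165.8148]]
[[0.611,0.108,-0.099,-1.83,-3.73,-5.03,0],[0.591,0.164,-0.135,-1.83,-3.72,-5.04,0],[0.564,0.22,-0.165,-1.83,-3.73,-5.03,0],[0.531,0.273,-0.193,-1.83,-3.73,-5.03,0],[0.491,0.325,-0.218,-1.83,-3.73,-5.03,0],[0.446,0.374,-0.236,-1.83,-3.72,-5.04,0],[0.395,0.418,-0.251,-1.83,-3.73,-5.03,0],[0.34,0.459,-0.261,-1.83,-3.73,-5.03,0],[0.28,0.495,-0.266,-1.83,-3.73,-5.04,0],[0.219,0.525,-0.266,-1.83,-3.72,-5.03,0]]
```

Emit:
send_rows:
  deltas:
    - [[0.611, 0.108, -0.099, -1.83, -3.73, -5.03, 0], [0.591, 0.164, -0.135, -1.83, -3.72, -5.04, 0], [0.564, 0.22, -0.165, -1.83, -3.73, -5.03, 0], [0.531, 0.273, -0.193, -1.83, -3.73, -5.03, 0], [0.491, 0.325, -0.218, -1.83, -3.73, -5.03, 0], [0.446, 0.374, -0.236, -1.83, -3.72, -5.04, 0], [0.395, 0.418, -0.251, -1.83, -3.73, -5.03, 0], [0.34, 0.459, -0.261, -1.83, -3.73, -5.03, 0], [0.28, 0.495, -0.266, -1.83, -3.73, -5.04, 0], [0.219, 0.525, -0.266, -1.83, -3.72, -5.03, 0], [0, 0, 0, 0, 0, 0, 0], [0, 0, 0, 0, 0, 0, 0]]

```text
t: 7.48
ee_pos: [0.4299, 0.0149, 0.3599]
ee_rot: [0.342, 0.0, 0.94, -0.001]
ft_force: [-0.3, 0.5, -0.9]
width: 0.137
grasp_force: 58.8
```

Run:
```python
from seg import *
from rig import observe,capture
np.set_printoptions(precision=4,suppress=True)
s=observe();print(s["ee_pos"],s["joints"],s["width"],s["grasp_force"]);print(rot(s["ee_rot"]))
c=capture("scene");t=capture("top");w=capture("wrist");pickle.dump((s,c,t,w),open("p1.pkl","wb"))
T=Tt(s);eye=T@np.array([-.067,0,-.0025,1]);print("eye",eye)
P=[eye[:3],[.534,.015,.272],[.582,.015,.215]]
print(proj(c,P),proj(t,P),proj(w,P,wristE(w,s)))
a=cv2.resize(c["frame"][60:260,120:320],None,fx=2,fy=2,interpolation=cv2.INTER_CUBIC)
b=cv2.resize(w["frame"],(512,384))[:, :400];b=cv2.copyMakeBorder(b,0,16,0,0,0)
cv2.imwrite("pics/p1.png",np.hstack([a,b]))
T=plan(T,pose([.458,.015,.258],[.643,0,-.766],[0,1,0]),3,0)
```

```text
[0.4299 0.0149 0.3599] [-0.2915 -0.4193 -0.4853  0.8268  0.1849 -0.2261] 0.13701813934294862 58.784698247909546
[[-0.7656  0.0004  0.6434]
 [-0.0003  1.     -0.0011]
 [-0.6434 -0.001  -0.7656]]
eye [0.4796 0.0149 0.4049 1.    ]
[[212.0367 115.3757]
 [202.5571 158.068 ]
 [194.2247 169.6257]] [[186.2461 224.7584]
 [194.7106 201.061 ]
 [197.7411 182.3039]] [[259.368  357.888 ]
 [258.6694 197.6125]
 [258.4041 175.0156]]
[[0.245,0.001,0.534,-0.02,0.01,0.01,0],[0.244,0.001,0.534,-0.02,0.01,0,0],[0.245,0.001,0.534,-0.02,0.01,0.01,0]]
```

View pics/p1.png

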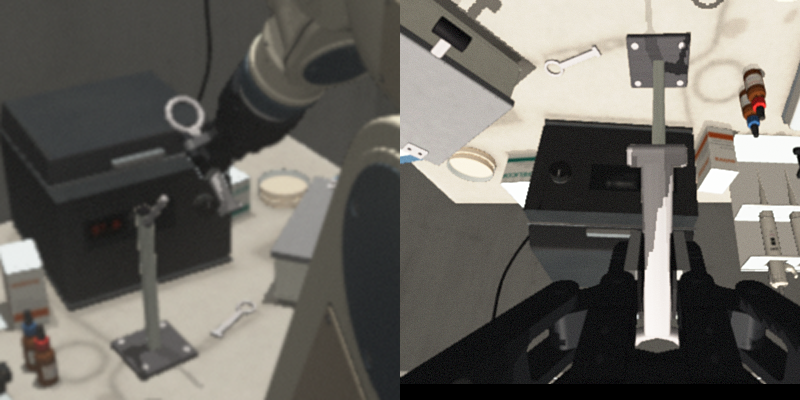

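The scene crop shows the ring at (212,117) in full-frame pixels, against (212,115) predicted. The wrist view has the post centred on the key axis at column 258, so the alignment is good. I'll go to the pre-pose and then start down the peg.

Emit:
send_rows:
  deltas:
    - [[0.245, 0, 0.534, 0, 0, 0, 0], [0.244, 0, 0.534, 0, 0, 0, 0], [0.245, 0, 0.534, 0, 0, 0, 0], [0, 0, 0, 0, 0, 0, 0], [0, 0, 0, 0, 0, 0, 0]]

```text
t: 8.25
ee_pos: [0.459, 0.0143, 0.2601]
ee_rot: [0.343, -0.0, 0.939, -0.001]
ft_force: [-0.6, -0.8, -0.7]
width: 0.137
grasp_force: 58.8
```

Run:
```python
from seg import *
from rig import observe,capture
np.set_printoptions(precision=4,suppress=True)
s=observe();print(s["ee_pos"],s["ft_force"])
c=capture("scene");t=capture("top");pickle.dump((s,c,t),open("p2.pkl","wb"))
T=Tt(s);eye=(T@np.array([-.067,0,-.0025,1]))[:3];print("eye",eye)
P=[eye,[.534,.015,.272]];print(proj(c,P),proj(t,P))
p=proj(c,P)[0].astype(int);g=cv2.cvtColor(c["frame"],cv2.COLOR_BGR2GRAY)
m=np.zeros_like(g);x,y=p;m[y-18:y+18,x-18:x+18]=(g[y-18:y+18,x-18:x+18]>120)*255
cs,h=cv2.findContours(m,cv2.RETR_CCOMP,cv2.CHAIN_APPROX_NONE)
for i,k in enumerate(cs):
    if cv2.contourArea(k)>15: print(h[0][i][3],cv2.contourArea(k),cv2.minEnclosingCircle(k))
```

```text
[0.459  0.0143 0.2601] [-0.642  -0.803  -0.7359]
eye [0.5086 0.0144 0.3052]
[[207.5253 150.193 ]
 [202.5571 158.068 ]] [[193.0776 211.7775]
 [194.7106 201.061 ]]
-1 255.0 ((208.5, 154.5), 12.349188804626465)
0 136.5 ((207.34210205078125, 151.34210205078125), 7.168923377990723)
```

The measured hole centre is (207.3,151.3), within about 1 px of the prediction. I'll insert along the peg.

Emit:
send_rows:
  deltas:
    - [[0, 0, 0.3, 0, 0, 0, 0], [0, 0, 0.3, 0, 0, 0, 0], [0, 0, 0.3, 0, 0, 0, 0], [0, 0, 0, 0, 0, 0, 0]]

```text
t: 8.85
ee_pos: [0.4935, 0.0147, 0.2179]
ee_rot: [0.343, -0.0, 0.939, -0.001]
ft_force: [-0.2, -0.7, 0.2]
width: 0.136
grasp_force: 58.8
```

Emit:
send_rows:
  deltas:
    - [[0, 0, 0.2, 0, 0, 0, 0], [0, 0, 0.2, 0, 0, 0, 0], [0, 0, 0.15, 0, 0, 0, 0], [0, 0, 0, 0, 0, 0, 0]]

```text
t: 9.35
ee_pos: [0.5145, 0.0147, 0.1915]
ee_rot: [0.342, -0.0, 0.94, -0.0]
ft_force: [-0.5, 0.3, -1.2]
width: 0.138
grasp_force: 58.8
```

Run:
```python
from seg import *
from rig import observe,capture
s=observe();print(s["ee_pos"],s["ft_force"],s["moment"])
c=capture("scene");t=capture("top");pickle.dump((s,c,t),open("p3.pkl","wb"))
eye=(Tt(s)@np.array([-.067,0,-.0025,1]))[:3];print(eye,proj(c,[eye]),proj(t,[eye]))
a=cv2.resize(c["frame"][130:200,165:245],None,fx=5,fy=5,interpolation=cv2.INTER_CUBIC)
b=cv2.resize(t["frame"][160:230,155:235],None,fx=5,fy=5,interpolation=cv2.INTER_CUBIC)
cv2.imwrite("pics/p3.png",np.hstack([a,b]))
```

```text
[0.51448912 0.01474114 0.1915379 ] [-0.47815265  0.29910092 -1.18242807] [0.02498584 0.72919386 0.00464985]
[0.5641748  0.0147986  0.23655546] [[197.27656816 165.32015618]] [[196.7126284  189.02789892]]
```

View pics/p3.png

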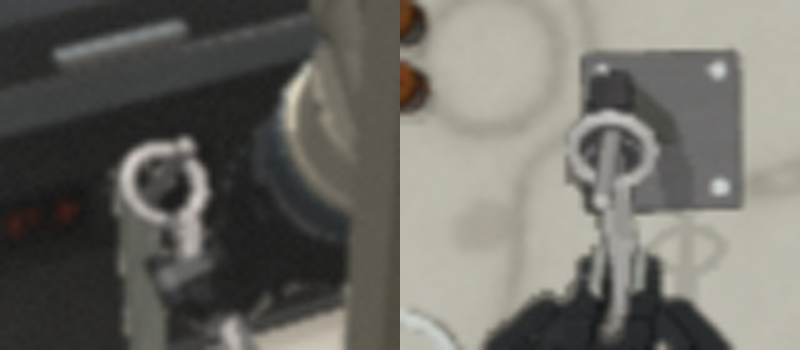

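Both views show the peg passing through the ring: the tip is at (186,145) in the left half and the peg is inside the ring at (610,160) on the right. I'll release and retreat along the peg.

Emit:
send_rows:
  deltas:
    - [[0, 0, 0, 0, 0, 0, 0.3], [0, 0, 0, 0, 0, 0, 0.5], [0, 0, 0, 0, 0, 0, 0.7], [0, 0, 0, 0, 0, 0, 0.7], [0, 0, 0, 0, 0, 0, 0.7], [0, 0, 0, 0, 0, 0, 0.7], [0, 0, 0, 0, 0, 0, 0.7], [0, 0, 0, 0, 0, 0, 0.7]]

```text
t: 10.45
ee_pos: [0.5145, 0.0147, 0.1924]
ee_rot: [0.343, -0.0, 0.939, -0.001]
ft_force: [0.9, -0.2, -0.7]
width: 0.699
grasp_force: 0.0
```

Emit:
send_rows:
  deltas:
    - [[0, 0, -0.3, 0, 0, 0, 0.7], [0, 0, -0.6, 0, 0, 0, 0.7], [0, 0, -0.8, 0, 0, 0, 0.7], [0, 0, -0.8, 0, 0, 0, 0.7], [0, 0, -0.3, 0, 0, 0, 0.7], [0, 0, 0, 0, 0, 0, 0.7]]

```text
t: 11.2
ee_pos: [0.4061, 0.0146, 0.3224]
ee_rot: [0.345, -0.0, 0.939, -0.001]
ft_force: [-0.4, 0.6, -0.3]
width: 0.7
grasp_force: 0.0
```

Run:
```python
from seg import *
from rig import observe,capture
np.set_printoptions(precision=4,suppress=True)
s=observe();print(s["ee_pos"],s["joints"],s["width"])
c=capture("scene");t=capture("top");w=capture("wrist");pickle.dump((s,c,t,w),open("p4.pkl","wb"))
a=cv2.resize(c["frame"][130:260,150:265],None,fx=3,fy=3,interpolation=cv2.INTER_CUBIC)
b=cv2.resize(w["frame"],(455,342));b=cv2.copyMakeBorder(b,0,48,0,0,0)
cv2.imwrite("pics/p4.png",np.hstack([a,b]))
```

```text
[0.4061 0.0146 0.3224] [-0.3264 -0.4683 -0.5997  0.762   0.2067 -0.2536] 0.7003176700057662
```

View pics/p4.png

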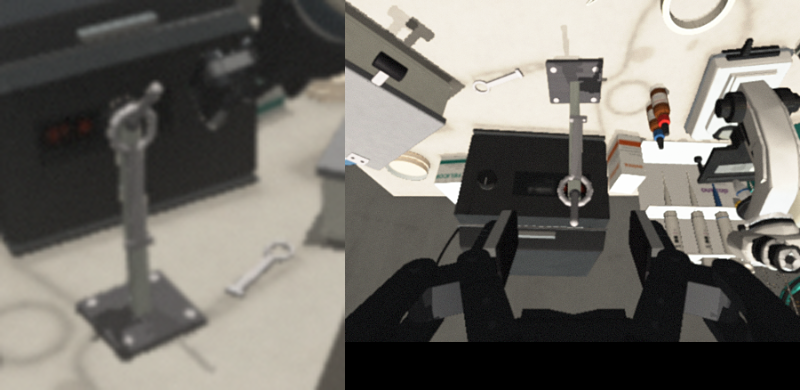

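The left half shows the ring hanging on the peg at (132,125) with the shank down the front of the post. The wrist half shows the ring around the peg at (575,188), and the cover is still shut. That was the last picture to view; from here I measure numerically. Next I go to a hover pose in front of the roller, with the tool tilted 40° toward the box.

```bash
cat >> h.py <<'E'
BY=np.radians(-52.7);bx=np.array([np.cos(BY),np.sin(BY),0]);by=np.array([-np.sin(BY),np.cos(BY),0])
def zt(phi): p=np.radians(phi);return np.sin(p)*bx+[0,0,-np.cos(p)]
E
python3 - <<'E'
from h import *
from rig import observe
rol=np.array([.497,-.218,.083]);z=zt(40)
plan(Tt(observe()),pose(rol-.10*z,z,by),9,.7)
E
```

```text
[[0.118,-0.336,0.289,3.76,0.01,4.49,0.7],[0.091,-0.325,0.311,3.76,0,4.49,0.7],[0.067,-0.31,0.331,3.76,0.01,4.48,0.7],[0.043,-0.292,0.351,3.76,0.01,4.49,0.7],[0.021,-0.27,0.37,3.77,0.01,4.49,0.7],[0.001,-0.247,0.387,3.76,0,4.49,0.7],[-0.017,-0.22,0.402,3.76,0.01,4.48,0.7],[-0.034,-0.191,0.416,3.76,0.01,4.49,0.7],[-0.048,-0.16,0.427,3.76,0.01,4.49,0.7]]
```

Emit:
send_rows:
  deltas:
    - [[0.118, -0.336, 0.289, 3.76, 0, 4.49, 0.7], [0.091, -0.325, 0.311, 3.76, 0, 4.49, 0.7], [0.067, -0.31, 0.331, 3.76, 0, 4.49, 0.7], [0.043, -0.292, 0.351, 3.76, 0, 4.49, 0.7], [0.021, -0.27, 0.37, 3.77, 0, 4.49, 0.7], [0, -0.247, 0.387, 3.76, 0, 4.49, 0.7], [-0.017, -0.22, 0.402, 3.76, 0, 4.48, 0.7], [-0.034, -0.191, 0.416, 3.76, 0, 4.49, 0.7], [-0.048, -0.16, 0.427, 3.76, 0, 4.49, 0.7], [0, 0, 0, 0, 0, 0, 0.7], [0, 0, 0, 0, 0, 0, 0.7]]

```text
t: 12.72
ee_pos: [0.4581, -0.1664, 0.1602]
ee_rot: [0.307, 0.416, 0.842, -0.151]
ft_force: [0.4, 0.2, -0.5]
width: 0.701
grasp_force: 0.0
```

```bash
cat > rl.py <<'E'
from seg import *
from rig import observe,capture
import sys
np.set_printoptions(precision=4,suppress=True)
s=observe();w=capture("wrist");pickle.dump((s,w),open(sys.argv[1],"wb"))
print(s["ee_pos"],s["joints"]);print(rot(s["ee_rot"]))
E=wristE(w,s);p=proj(w,[[.497,-.218,.083]],E)[0];print("pred",p)
x,y=p.astype(int);b=(max(x-55,0),max(y-45,0),x+55,y+45)
print(roller(w,b));ce,st=roller(w,b);print(plane(w,[ce],.083,E))
g=cv2.cvtColor(w["frame"],cv2.COLOR_BGR2GRAY);print(g[y,x-55:x+55:5],g[y-45:y+45:5,x])
E
python3 rl.py r1.pkl
```

```text
[ 0.4581 -0.1664  0.1602] [-0.2925 -0.075  -0.7954  0.2523 -0.3858  0.5052]
[[-0.465   0.7943  0.391 ]
 [ 0.6083  0.6075 -0.5108]
 [-0.6432  0.0003 -0.7657]]
pred [257.6268 183.5008]
(array([256.4674, 182.5072]), array([ 234,  170,   45,   27, 1104], dtype=int32))
[[ 0.4954 -0.2174  0.083 ]]
[115 115 117 114 114 112 111  26  28  26  22  23  25  22  18  14 109 114
 113 116 112 111] [ 56 112 116 123 119 112 113  10   9  23  37  39 192 206 203 122 149 147]
```

Run:
```python
from h import *
from rig import observe
np.set_printoptions(precision=4,suppress=True)
r=[]
for f,p in(("w1.pkl",[258.1,52.2]),("r1.pkl",[256.5,182.5])):
    s,c=pickle.load(open(f,"rb"));o,d=ray(c,[p],wristE(c,s));r.append((o,d[0]))
t=tri(r);print(t)
rol=np.array([.4956,-.2173,.083]);z=zt(40)
plan(Tt(observe()),pose(rol+.021*z,z,by),6,.7)
```

```text
(array([ 0.4952, -0.217 ,  0.0833]), array([0.0001, 0.0001]))
[[0.005,-0.003,0.337,0.02,0.02,0.01,0.7],[0.005,-0.004,0.336,0.02,0.01,0,0.7],[0.005,-0.003,0.337,0.02,0.02,0.01,0.7],[0.005,-0.003,0.337,0.02,0.01,0,0.7],[0.005,-0.003,0.337,0.01,0.02,0.01,0.7],[0.005,-0.003,0.336,0.02,0.01,0.01,0.7]]
```

Triangulation gives the roller at (0.4952,-0.2170,0.0833), matching the 83 mm in the text. I'll approach and close the fingers.

Emit:
send_rows:
  deltas:
    - [[0.005, -0.003, 0.337, 0, 0, 0, 0.7], [0.005, -0.004, 0.336, 0, 0, 0, 0.7], [0.005, -0.003, 0.337, 0, 0, 0, 0.7], [0.005, -0.003, 0.337, 0, 0, 0, 0.7], [0.005, -0.003, 0.337, 0, 0, 0, 0.7], [0.005, -0.003, 0.336, 0, 0, 0, 0.7], [0, 0, 0, 0, 0, 0, 0.7], [0, 0, 0, 0, 0, 0, 0.7]]

```text
t: 13.78
ee_pos: [0.5039, -0.2283, 0.068]
ee_rot: [0.308, 0.417, 0.842, -0.152]
ft_force: [-0.6, -0.2, -0.1]
width: 0.701
grasp_force: 0.0
```

Emit:
send_rows:
  deltas:
    - [[0, 0, 0, 0, 0, 0, 0.5], [0, 0, 0, 0, 0, 0, 0.4], [0, 0, 0, 0, 0, 0, 0.2], [0, 0, 0, 0, 0, 0, 0], [0, 0, 0, 0, 0, 0, 0], [0, 0, 0, 0, 0, 0, 0]]

```text
t: 14.52
ee_pos: [0.5044, -0.228, 0.0677]
ee_rot: [0.308, 0.417, 0.842, -0.151]
ft_force: [-1.0, 5.8, 4.5]
width: 0.385
grasp_force: 59.4
```

The grip is good: width 0.385 (33 mm), 59 N, and little side force. Next I compute the constant per-row twist about the hinge.

```bash
cat > ang.py <<'E'
from h import *
from rig import observe
np.set_printoptions(precision=4,suppress=True)
H=np.r_[np.array([.4954,-.2171,0])+.275*bx];H[2]=.075
def theta(T,off=.021):
    g=T[:3,3]-off*T[:3,2]-H;return np.degrees(np.arctan2(g[2],-g@bx)-np.arctan2(8,275)),np.hypot(g@bx,g[2]),g@by
def step(T,d):
    W=np.eye(4);W[:3,:3]=R.from_rotvec(by*np.radians(d)).as_matrix();W[:3,3]=H-W[:3,:3]@H
    D=np.linalg.inv(T)@W@T;return D[:3,3]/.06,R.from_matrix(D[:3,:3]).as_rotvec(degrees=True)
if __name__=="__main__":
    s=observe();T=Tt(s);print(theta(T),s["joints"],s["ft_force"],s["grasp_force"],s["width"])
    ph=np.degrees(np.arctan2(T[:3,2]@bx,-T[2,2]));print("phi",ph)
    for d in(1,2,3,-3,-1): print(d,*step(T,d))
E
python3 ang.py
```

```text
(np.float64(0.16371584561904864), np.float64(0.274570897893427), np.float64(0.000448675162912261)) [-0.4091  0.171  -0.8702 -0.1061 -0.3181  0.4049] [-1.0225  5.8196  4.463 ] 59.377811551094055 0.3851873512877265
phi 40.157459881519834
1 [-0.0478  0.0002 -0.059 ] [0.0007 1.     0.0028]
2 [-0.0967  0.0004 -0.1171] [0.0015 2.     0.0056]
3 [-0.1466  0.0006 -0.1743] [0.0022 3.     0.0084]
-3 [ 0.1372 -0.0006  0.1817] [-0.0022 -3.     -0.0084]
-1 [ 0.0468 -0.0002  0.0598] [-0.0007 -1.     -0.0028]
```

Emit:
send_rows:
  deltas:
    - [[-0.0478, 0, -0.059, 0, 1, 0, 0], [-0.0967, 0, -0.117, 0, 2, 0, 0], [-0.1466, 0.0006, -0.1743, 0, 3, 0, 0], [-0.1466, 0.0006, -0.1743, 0, 3, 0, 0], [-0.1466, 0.0006, -0.1743, 0, 3, 0, 0], [-0.1466, 0.0006, -0.1743, 0, 3, 0, 0], [-0.0967, 0, -0.117, 0, 2, 0, 0], [0, 0, 0, 0, 0, 0, 0], [0, 0, 0, 0, 0, 0, 0]]

```text
t: 15.65
ee_pos: [0.5098, -0.2353, 0.1437]
ee_rot: [0.18, 0.435, 0.878, -0.088]
ft_force: [1.7, 5.3, 0.1]
width: 0.385
grasp_force: 62.7
```

```bash
python3 ang.py
```

```text
(np.float64(17.040442598782402), np.float64(0.2745724378964959), np.float64(0.00034974331282768483)) [-0.4985  0.1206 -0.4727  0.6054 -0.1585  0.3912] [1.7038 5.2649 0.0643] 62.653706073760986 0.3851339730595527
phi 23.088722385043848
1 [-0.0476  0.0002 -0.0591] [0.0004 1.     0.0027]
2 [-0.0963  0.0004 -0.1174] [0.0007 2.     0.0055]
3 [-0.146   0.0005 -0.1749] [0.0011 3.     0.0082]
-3 [ 0.1366 -0.0005  0.1823] [-0.0011 -3.     -0.0082]
-1 [ 0.0466 -0.0002  0.06  ] [-0.0004 -1.     -0.0027]
```

Emit:
send_rows:
  deltas:
    - [[-0.0963, 0, -0.117, 0, 2, 0, 0], [-0.146, 0.0006, -0.175, 0, 3, 0, 0], [-0.146, 0.0006, -0.175, 0, 3, 0, 0], [-0.146, 0.0006, -0.175, 0, 3, 0, 0], [-0.146, 0.0006, -0.175, 0, 3, 0, 0], [-0.146, 0.0006, -0.175, 0, 3, 0, 0], [-0.146, 0.0006, -0.175, 0, 3, 0, 0], [-0.146, 0.0006, -0.175, 0, 3, 0, 0], [-0.146, 0.0006, -0.175, 0, 3, 0, 0], [-0.0963, 0, -0.117, 0, 2, 0, 0], [0, 0, 0, 0, 0, 0, 0], [0, 0, 0, 0, 0, 0, 0]]

```text
t: 17.15
ee_pos: [0.5471, -0.2848, 0.2541]
ee_rot: [-0.038, 0.444, 0.895, 0.02]
ft_force: [-1.0, 2.5, 3.2]
width: 0.387
grasp_force: 66.0
```

```bash
python3 ang.py
```

```text
(np.float64(45.113980665196806), np.float64(0.27449412275114526), np.float64(7.486725749535443e-05)) [-0.6285  0.4286  0.3296  1.5529  0.0261  0.2904] [-0.9563  2.5109  3.1832] 65.99550604820251 0.3871863236626172
phi -4.881328810234302
1 [-0.0477  0.0001 -0.059 ] [0.0001 1.     0.0018]
2 [-0.0965  0.0002 -0.1172] [0.0002 2.     0.0035]
3 [-0.1462  0.0003 -0.1745] [0.0003 3.     0.0053]
-3 [ 0.1369 -0.0003  0.1819] [-0.0003 -3.     -0.0053]
-1 [ 0.0467 -0.0001  0.0598] [-0.0001 -1.     -0.0018]
```

Joint 4 would near its limit if the tool kept turning with the cover. For the rest I'll keep the tool's orientation and move the grip point along the arc, letting the roller turn between the pads.

```bash
cat > arc.py <<'E'
from ang import *
import sys
a=[float(v) for v in sys.argv[1:]]
s=observe();T=Tt(s);th,r,_=theta(T);print(th,r,s["ft_force"],s["grasp_force"],s["joints"])
def P(t): t=np.radians(t)+np.arctan2(8,275);return H-r*np.cos(t)*bx+[0,0,r*np.sin(t)]
p=P(th);Q=T[:3,:3].T
out=[]
for t in a:
    q=P(t);out.append(np.round(Q@(q-p)/.06,3).tolist()+[0,0,0,0]);p=q
print(out)
E
python3 arc.py 46 48 50 52 54 56 58 60 62 64 65.5 66
```

```text
45.113980665196806 0.27449412275114526 [-0.9563  2.5109  3.1832] 65.99550604820251 [-0.6285  0.4286  0.3296  1.5529  0.0261  0.2904]
[[-0.048, 0.0, -0.052, 0, 0, 0, 0], [-0.11, 0.0, -0.115, 0, 0, 0, 0], [-0.114, 0.0, -0.111, 0, 0, 0, 0], [-0.118, 0.0, -0.107, 0, 0, 0, 0], [-0.122, 0.0, -0.103, 0, 0, 0, 0], [-0.125, 0.0, -0.099, 0, 0, 0, 0], [-0.129, 0.0, -0.094, 0, 0, 0, 0], [-0.132, 0.0, -0.09, 0, 0, 0, 0], [-0.135, 0.0, -0.085, 0, 0, 0, 0], [-0.138, 0.0, -0.08, 0, 0, 0, 0], [-0.105, 0.0, -0.057, 0, 0, 0, 0], [-0.035, 0.0, -0.018, 0, 0, 0, 0]]
```

Emit:
send_rows:
  deltas:
    - [[-0.048, 0, -0.052, 0, 0, 0, 0], [-0.11, 0, -0.115, 0, 0, 0, 0], [-0.114, 0, -0.111, 0, 0, 0, 0], [-0.118, 0, -0.107, 0, 0, 0, 0], [0, 0, 0, 0, 0, 0, 0]]

```text
t: 17.77
ee_pos: [0.5628, -0.3057, 0.2753]
ee_rot: [-0.038, 0.443, 0.895, 0.019]
ft_force: [-1.6, 4.2, 1.6]
width: 0.384
grasp_force: 65.6
```

```bash
python3 arc.py 54 56 58 60 62 64 65.5 66.5
```

```text
52.13147875672643 0.2741566104849328 [-1.6181  4.1941  1.6225] 65.6493079662323 [-0.6399  0.4751  0.459   1.6357  0.0248  0.2788]
[[-0.114, 0.0, -0.096, 0, 0, 0, 0], [-0.125, 0.0, -0.099, 0, 0, 0, 0], [-0.129, 0.0, -0.094, 0, 0, 0, 0], [-0.132, 0.0, -0.09, 0, 0, 0, 0], [-0.135, 0.0, -0.085, 0, 0, 0, 0], [-0.138, 0.0, -0.08, 0, 0, 0, 0], [-0.105, 0.0, -0.057, 0, 0, 0, 0], [-0.071, 0.0, -0.036, 0, 0, 0, 0]]
```

Emit:
send_rows:
  deltas:
    - [[-0.114, 0, -0.096, 0, 0, 0, 0], [-0.125, 0, -0.099, 0, 0, 0, 0], [-0.129, 0, -0.094, 0, 0, 0, 0], [-0.132, 0, -0.09, 0, 0, 0, 0], [-0.135, 0, -0.085, 0, 0, 0, 0], [-0.138, 0, -0.08, 0, 0, 0, 0], [-0.105, 0, -0.057, 0, 0, 0, 0], [-0.071, 0, -0.036, 0, 0, 0, 0], [0, 0, 0, 0, 0, 0, 0], [0, 0, 0, 0, 0, 0, 0]]

```text
t: 19.02
ee_pos: [0.5986, -0.3531, 0.3079]
ee_rot: [-0.038, 0.444, 0.895, 0.019]
ft_force: [-0.9, -1.0, -4.4]
width: 0.388
grasp_force: 65.0
```

```bash
python3 arc.py 65.5 64 62 60 58 56 54 52 50 48.5 47.5 47
python3 - <<'E'
from ang import *
from seg import roller
from rig import capture
s=observe();w=capture("wrist")
for n in("r1.pkl",):
    a,b=pickle.load(open(n,"rb"))
# roller in tool frame: predicted pixel of grasp point vs dark blob; cover plates (rear) via cover corners
T=Tt(s);print(proj(w,[[0,0,-.021]],w["tool_from_camera"]))
pickle.dump((s,w),open("top66.pkl","wb"))
th,r,_=theta(T);t=np.radians(th)
# predicted rear hinge-line ends / front cover corners for theta, compare with edges of grey
def C(dx,dy): # cover point dx in front of hinge, dy along y, top face 15mm above hinge line
    return H-dx*np.cos(t)*bx+dx*np.sin(t)*np.array([0,0,1])+.015*(np.cos(t)*np.array([0,0,1])+np.sin(t)*bx)+dy*by
print(proj(w,[C(.237,-.104),C(.237,.104),C(.237,0)],wristE(w,s)))
c=capture("scene");t2=capture("top");pickle.dump((c,t2),open("st66.pkl","wb"))
print(proj(c,[C(.237,-.104),C(.237,.104)]),proj(t2,[C(.237,-.104),C(.237,.104)]))
E
```

```text
66.3488172859287 0.2737628140248096 [-0.8857 -0.9539 -4.3912] 64.98260021209717 [-0.6631  0.6081  0.7762  1.8211  0.0225  0.2559]
[[0.06, -0.0, 0.031, 0, 0, 0, 0], [0.105, -0.0, 0.057, 0, 0, 0, 0], [0.138, -0.0, 0.08, 0, 0, 0, 0], [0.135, -0.0, 0.085, 0, 0, 0, 0], [0.132, -0.0, 0.09, 0, 0, 0, 0], [0.128, -0.0, 0.094, 0, 0, 0, 0], [0.125, -0.0, 0.099, 0, 0, 0, 0], [0.122, -0.0, 0.103, 0, 0, 0, 0], [0.118, -0.0, 0.107, 0, 0, 0, 0], [0.086, -0.0, 0.083, 0, 0, 0, 0], [0.056, -0.0, 0.057, 0, 0, 0, 0], [0.028, -0.0, 0.029, 0, 0, 0, 0]]
[[259.0295 268.9543]]
[[ 66.5147 277.64  ]
 [451.7493 277.1836]
 [259.1801 277.8771]]
[[343.224  105.1709]
 [271.7851  95.3125]] [[393.9703 199.6872]
 [336.6432 127.0596]]
```

Run:
```python
from ang import *
c,t2=pickle.load(open("st66.pkl","rb"))
def C(th,dx,dy):
    t=np.radians(th);return H-dx*np.cos(t)*bx+dx*np.sin(t)*np.array([0,0,1])+.015*(np.cos(t)*np.array([0,0,1])+np.sin(t)*bx)+dy*by
for nm,cam in(("top",t2),("scene",c)):
    g=cv2.cvtColor(cam["frame"],cv2.COLOR_BGR2GRAY)
    for dy in(-.09,-.07,.07,.09):
        pts=proj(cam,[C(66.3,d,dy) for d in np.arange(.19,.28,.006)])
        print(nm,dy,pts[8].round(),[int(g[int(round(y)),int(round(x))]) if 0<=x<512 and 0<=y<384 else -1 for x,y in pts])
    pr=[C(a,.237,.09) for a in(50,58,62,66.3,70)];print(proj(cam,pr).round(1).tolist())
```

```text
top -0.09 [390. 195.] [195, 195, 195, 195, 195, 195, 195, 195, 194, 194, 195, 195, 194, 194, 195, 195]
top -0.07 [385. 188.] [195, 195, 195, 195, 195, 195, 195, 195, 195, 195, 195, 195, 195, 195, 195, 195]
top 0.07 [346. 139.] [79, 62, 77, 77, 73, 73, 53, 54, 54, 54, 64, 74, 77, 77, 79, 79]
top 0.09 [340. 132.] [85, 86, 86, 84, 84, 84, 65, 65, 58, 58, 58, 77, 77, 79, 79, 79]
[[318.4, 150.1], [328.8, 141.4], [334.4, 136.9], [340.5, 132.0], [345.8, 127.7]]
scene -0.09 [338. 104.] [55, 54, 57, 60, 105, 135, 109, 80, 68, 70, 70, 71, 70, 70, 70, 70]
scene -0.07 [331. 103.] [36, 41, 55, 60, 107, 134, 108, 80, 70, 71, 71, 73, 72, 71, 73, 71]
scene 0.07 [283.  97.] [55, 55, 69, 75, 98, 118, 116, 111, 110, 112, 114, 119, 188, 194, 193, 194]
scene 0.09 [276.  96.] [220, 220, 220, 220, 220, 220, 219, 220, 220, 219, 220, 220, 219, 219, 220, 220]
[[270.3, 114.4], [273.3, 104.7], [274.8, 100.4], [276.4, 96.0], [277.8, 92.6]]
```

The scene profile puts the cover edge within a couple of degrees of the 66° estimate. I'll raise it about 2° more for margin, then bring it back down.

Emit:
send_rows:
  deltas:
    - [[-0.08, 0, -0.038, 0, 0, 0, 0], [-0.08, 0, -0.036, 0, 0, 0, 0], [0, 0, 0, 0, 0, 0, 0], [0, 0, 0, 0, 0, 0, 0]]

```text
t: 19.68
ee_pos: [0.6047, -0.3611, 0.3118]
ee_rot: [-0.038, 0.444, 0.895, 0.019]
ft_force: [-2.7, -2.6, -4.3]
width: 0.385
grasp_force: 65.1
```

```bash
python3 arc.py 67.5 66 64 62 60 58 56 54 52 50 48.5 47.5
```

```text
68.5968791596754 0.27383656717426863 [-2.656  -2.5742 -4.2872] 65.084148645401 [-0.6667  0.6349  0.8368  1.8546  0.0223  0.2524]
[[0.079, -0.0, 0.037, 0, 0, 0, 0], [0.107, -0.0, 0.053, 0, 0, 0, 0], [0.14, -0.0, 0.075, 0, 0, 0, 0], [0.138, -0.0, 0.08, 0, 0, 0, 0], [0.135, -0.0, 0.085, 0, 0, 0, 0], [0.132, -0.0, 0.09, 0, 0, 0, 0], [0.129, -0.0, 0.094, 0, 0, 0, 0], [0.125, -0.0, 0.099, 0, 0, 0, 0], [0.122, -0.0, 0.103, 0, 0, 0, 0], [0.118, -0.0, 0.107, 0, 0, 0, 0], [0.086, -0.0, 0.083, 0, 0, 0, 0], [0.056, -0.0, 0.057, 0, 0, 0, 0]]
```

Emit:
send_rows:
  deltas:
    - [[0.079, 0, 0.037, 0, 0, 0, 0], [0.107, 0, 0.053, 0, 0, 0, 0], [0.14, 0, 0.075, 0, 0, 0, 0], [0.138, 0, 0.08, 0, 0, 0, 0], [0.135, 0, 0.085, 0, 0, 0, 0], [0.132, 0, 0.09, 0, 0, 0, 0], [0.129, 0, 0.094, 0, 0, 0, 0], [0.125, 0, 0.099, 0, 0, 0, 0], [0.122, 0, 0.103, 0, 0, 0, 0], [0.118, 0, 0.107, 0, 0, 0, 0], [0.086, 0, 0.083, 0, 0, 0, 0], [0.056, 0, 0.057, 0, 0, 0, 0]]

```text
t: 21.18
ee_pos: [0.5521, -0.2914, 0.2621]
ee_rot: [-0.037, 0.443, 0.895, 0.019]
ft_force: [-4.0, -0.1, 4.9]
width: 0.385
grasp_force: 65.7
```

Emit:
send_rows:
  deltas:
    - [[0, 0, 0, 0, 0, 0, 0], [0, 0, 0, 0, 0, 0, 0], [0, 0, 0, 0, 0, 0, 0]]

```text
t: 21.55
ee_pos: [0.5521, -0.2915, 0.2622]
ee_rot: [-0.038, 0.443, 0.895, 0.02]
ft_force: [-5.9, 1.1, 7.7]
width: 0.387
grasp_force: 66.0
```

```bash
python3 arc.py 47
python3 - <<'E'
from ang import *
from rig import capture
s=observe();print(s["joint_velocities"],s["width"])
c=capture("scene");pickle.dump(c,open("s47.pkl","wb"))
c66,_=pickle.load(open("st66.pkl","rb"))
def C(th,dx,dy,o=.015):
    t=np.radians(th);return H-dx*np.cos(t)*bx+dx*np.sin(t)*np.array([0,0,1])+o*(np.cos(t)*np.array([0,0,1])+np.sin(t)*bx)+dy*by
for nm,cam,ths in(("47",c,np.arange(42,54,1.)),("66",c66,np.arange(60,73,1.))):
    g=cv2.GaussianBlur(cv2.cvtColor(cam["frame"],cv2.COLOR_BGR2GRAY),(3,3),0)
    for dy in(-.09,-.08,-.07,.07):
        p=proj(cam,[C(t,.237,dy) for t in ths]);print(nm,dy,[(int(t),int(g[int(round(y)),int(round(x))])) for t,(x,y) in zip(ths,p)])
# key still on peg: bright pixels near hung ring vs p4
_,c4,_,_=pickle.load(open("p4.pkl","rb"))
print("peg change",np.abs(c["frame"][140:255,180:215].astype(int)-c4["frame"][140:255,180:215]).mean())
E
```

```text
47.52775202840481 0.27495374175975085 [-5.8568  1.0827  7.7117] 66.03241324424744 [-0.6323  0.4425  0.3723  1.5814  0.0258  0.2863]
[[0.029, -0.0, 0.03, 0, 0, 0, 0]]
[-0.      0.0006  0.0022  0.0009 -0.0008 -0.0008] 0.3872961222352024
47 -0.09 [(42, 48), (43, 89), (44, 114), (45, 124), (46, 96), (47, 79), (48, 71), (49, 71), (50, 71), (51, 71), (52, 71), (53, 71)]
47 -0.08 [(42, 53), (43, 79), (44, 122), (45, 128), (46, 118), (47, 76), (48, 71), (49, 71), (50, 71), (51, 71), (52, 71), (53, 72)]
47 -0.07 [(42, 46), (43, 87), (44, 109), (45, 115), (46, 95), (47, 78), (48, 70), (49, 70), (50, 71), (51, 70), (52, 71), (53, 71)]
47 0.07 [(42, 199), (43, 199), (44, 199), (45, 199), (46, 199), (47, 199), (48, 199), (49, 197), (50, 197), (51, 197), (52, 190), (53, 190)]
66 -0.09 [(60, 72), (61, 102), (62, 126), (63, 131), (64, 108), (65, 86), (66, 73), (67, 70), (68, 70), (69, 71), (70, 71), (71, 71), (72, 70)]
66 -0.08 [(60, 66), (61, 86), (62, 112), (63, 119), (64, 94), (65, 75), (66, 70), (67, 70), (68, 70), (69, 70), (70, 70), (71, 70), (72, 71)]
66 -0.07 [(60, 73), (61, 102), (62, 125), (63, 130), (64, 114), (65, 85), (66, 73), (67, 70), (68, 70), (69, 71), (70, 71), (71, 71), (72, 71)]
66 0.07 [(60, 194), (61, 195), (62, 196), (63, 160), (64, 161), (65, 119), (66, 119), (67, 120), (68, 94), (69, 94), (70, 95), (71, 88), (72, 88)]
peg change 11.546252587991718
```

Run:
```python
from h import *
c=pickle.load(open("s47.pkl","rb"));_,c4,_,_=pickle.load(open("p4.pkl","rb"));d0=pickle.load(open("d0.pkl","rb"))["scene"]
G=[cv2.cvtColor(x["frame"],cv2.COLOR_BGR2GRAY) for x in(c,c4,d0)]
tpl=G[1][155:192,183:206]
for g in(G[0],G[2]):
    r=cv2.matchTemplate(g[140:210,170:220],tpl,cv2.TM_CCOEFF_NORMED);print(cv2.minMaxLoc(r)[1],cv2.minMaxLoc(r)[3],"expect (13,15)")
print([[int((g[158:188,185:204]>110).sum())] for g in G])
```

```text
0.9982299208641052 (13, 15) expect (13,15)
0.7036852240562439 (13, 15) expect (13,15)
[[67], [43], [13]]
```

The key hasn't moved on the peg (template match 0.998 at the same place). The cover is held at rest at about 47°, so I'm handing the job in.

```bash
python3 -c "
from rig import close_job,observe
s=observe();print(s['t'],s['width'],s['grasp_force']);print(close_job())"
```

```text
21.6 0.38364274144439053 66.03343605995178
the job is handed in; nothing more can be done
None
```

The key hangs on the peg, released while the cover was shut; the cover was then raised to about 68° and brought back, and I handed the job in at 21.6 s still holding it by the grip at about 47° (camera estimates read 1–2° lower).

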